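# Draw the brass gauge rod out of its tube and rest it in the cradle

## Task

Two gauge rods are stored in the two steel tubes of the wooden rack on the roller's bench. Draw the brass rod all the way out of its tube and lay it in the green V-cradle, centred across both notches, lowering it into the notches before you let go. Leave the dark wooden rod where it is in its tube.

Things in the scene. Friction and masses are not known exactly. Their poses are not given: they have to be found in the camera images.
- brass_rod_center (a point): Centre (on the axis, half-way along) of the bright brass round rod, 220 mm long, 16 mm in diameter, about 0.09 kg, lying level in one of the rack's two tubes. Its x axis runs along the rod and at first points into the tube: the free end is 110 mm from here along -x, and 75 to 90 mm of rod stand out of the mouth. It slides freely.
- dark_rod_center (a point): Centre of the other rod, dark brown wood, of the same size and lying the same way in the rack's other tube. It must stay where it is.
- rack: Fixed wooden rack, origin at the centre of the underside of its 150 x 200 x 18 mm base board. Two level steel tubes lie along its x axis at y = +55 and -55 mm, axes 54 mm high, 30 mm outside, 24 mm inside diameter, from x = -70 mm (open mouth, facing -x) to x = +75 mm (closed end). The rods lie on the bottom of the bores, their axes 51 mm above the bench.
- cradle_seat (a point): Where the middle of the rod's axis comes to lie in the fixed green cradle, 46 mm above the bench. Two upright plates, 14 mm thick, stand 35 mm either side of it along its x axis, each with a 90 degree V notch 52 mm wide at the top; vertex 11 mm below this point, top edges 15 mm above it. Base 110 x 75 x 12 mm. The rod lies along x, either way round.

How it is judged:
By the outcome, as a careful person would: the job done as asked, in the order asked, and still so for the second after the job is handed in, with the robot touching nothing.
It also fails if it takes over 40 s, if anything falls off the work surface, if the arm or the gripper's body presses on something with over 40 N, if the wrist force passes 120 N, or if a joint passes its speed limit or range.

## Robot

A 6-joint arm with a two-finger parallel gripper is mounted at the origin on the work surface. World frame = base frame: x ahead of the robot, y to its left, z up, the work surface at z = 0. Lengths are in m, angles in degrees, forces in N, time in s.
With the tool pointing down it reaches from about 0.35 to 0.875 m from the base axis. Payload 4.2 kg.
Tool frame: the origin (TCP) lies on the front face of the gripper's body, between the roots of the fingers; the fingertips stand 70 mm ahead of it and the grasp point (between the pads) lies 51 mm ahead of it (r.nose_length is the distance from the TCP to the fingertips, in m); z points along the fingers, y is the direction in which the jaws open and shut (so a half turn about z gives the same grasp; the last joint's range is limited). The gripper opens to 87 mm and grips with 3 to 60 N. Pads are 19 mm wide; open, the fingers measure 117 mm over their backs; the gripper's body (75 mm by 190 mm) begins 51 mm behind the grasp point.
Start: joints at [82.483, 22.042, 0.453, 0, -68.411, -14.817], TCP at [0.237, 0.578, 0.292] pointing down, gripper open.
Joint ranges: [-179.83, 179.83], [-69.29, 118.12], [-61.27, 80.66], [-181.25, 117.63], [-171.15, -9.14], [-177.46, 177.46]. Speed limits (degrees/s): [159.86, 159.86, 180, 180, 180, 180].

## Interface

Orientations are given as a 3x3 rotation matrix whose columns are the frame's x, y, z axes.
In Python, from station import telemetry, capture, order, r gives the robot as it stands.
- The arm moves only by the tool drive_tool, never from a script. Its argument "series" is a list of rows, each a list of 4 numbers: the shift along the tool's x, y, z as a fraction of full scale, then the turn about the tool's z as a fraction of full scale. In form: [[dx, dy, dz, turn], ...]. A call has 1 to 10 rows; each row is the pose to reach, as a shift and turn from the pose commanded when the call began, along the tool's axes at that moment; what a row does not reach only later rows make up. Full scale, the value 1, is 0.12 m for a shift and 2 rad for a turn. A row lasts 1/8 s, in which the tool goes at most 62.5 mm and 10.7 degrees, less where a joint would pass 70% of its speed; a pose out of reach is approached as far as the arm can. A call with a number of a shift or a turn outside -1 to 1 is refused whole. A call with a gripper value outside its range is refused whole. "fingers" is the finger opening in mm, from 0 to 87, set as the call begins (left out, the last holds). The fingers move at their own pace and stop on an object; the grip force is fixed at half the most. Time passes only in rows, so rows that repeat a pose let the fingers close. It gives the time, the measured TCP pose, the force and the opening at its end, in the units of the state.
- telemetry.sense(): the state, without advancing time (a new reading comes with each control period).
- capture(name): name is "scene" or "side" or "wrist"; returns a dict with "color" (400x640x3 uint8, blue, green, red), "fx", "fy", "cx", "cy" (pixels), "k1" (the pictures are not rectified: a ray, as slopes to the right and down, at radius r is drawn at 1 + k1 r^2 times it, then the intrinsics apply), "eye" and "attitude" of the camera in the world; the wrist camera has in their place "mount" (4x4, takes a point from camera to tool coordinates, whose origin is the TCP and whose axes are the flange's). Camera axes: x right, y up, looking along -z (the intrinsics and any distortion apply to the point x, -y, -z); pixel columns grow to the right and rows downward; lengths in m; the calibration is good to about 2 mm. A picture is of the moment at which its call begins: read the wrist's pose just before it. There is no depth.
- order.finish_job(): hands the job in, once; it reports no verdict.
The state is a dict: "time_s": time; "joints": joint angles; "joint_velocities": joint speeds; "effort": joint torques, N m; "tcp_pos": TCP position; "ee_rot": TCP orientation; "wrist_force": force on the tool from outside, world axes, zero at the start; "moment": the same for the moment, N m; "gripper_width": opening from 0.0 (shut) to 1.0 (fully open).
Only numpy, scipy, OpenCV 4.12 (cv2) and the standard library are available. Lean on these libraries where they do the work, as an engineer would, in place of code of your own. Each camera call takes 0.05 s, during which the arm holds its last target. There are 200 camera calls.

## Working session

There is one attempt and no reset: what is moved stays moved. The work goes in short steps, Python scripts to look and compute and a tool call to move; the robot and the scene stay as the last step left them, time stands still between calls to the robot, and variables do not carry over. Pictures are saved under pics/ and viewed, about 8 in all and at most 12, crops included, and the job is handed in when it is done.

Besides the shell and the picture viewer there is one more tool, called by a JSON object that holds its "op" and its "data". drive_tool: Moves the arm, as the interface text tells. Shift numbers are shares of 0.12 m and turn numbers shares of 2 rad, none past 1 either way. Its arguments: {"type":"object","properties":{"series":{"type":"array","items":{"type":"array","items":{"type":"number","minimum":-1,"maximum":1}}},"fingers":{"type":"number"}},"required":["series"]}

```bash
mkdir -p pics; ls; python3 - <<'E'
from station import telemetry, capture
import cv2,numpy as np
s=telemetry.sense(); print(s['time_s'],s['tcp_pos'],s['ee_rot'],s['gripper_width'])
for n in ("scene","side"):
    c=capture(n); cv2.imwrite(f"pics/{n}0.png",c["color"]); print(n,{k:v for k,v in c.items() if k!="color"})
a=cv2.imread("pics/scene0.png");b=cv2.imread("pics/side0.png")
E
```

```text
pics
0.0 [0.23728359 0.57770681 0.29119157] [[ 9.24916491e-01 -3.80169629e-01 -7.33189639e-04]
 [-3.80170327e-01 -9.24914327e-01 -2.00268101e-03]
 [ 8.32208957e-05  2.13104964e-03 -9.99997726e-01]] 1.0011381360122624
scene {'fx': 444.4046491968217, 'fy': 444.4046491968217, 'cx': 318.83616302355665, 'cy': 199.81126962991453, 'k1': -0.11849028744783724, 'eye': array([0.87527415, 0.35773307, 0.67246249]), 'attitude': array([[-0.73754366, -0.53169129,  0.41633367],
       [ 0.67521059, -0.59062347,  0.4418762 ],
       [ 0.01095471,  0.60701589,  0.79461418]])}
side {'fx': 375.81648669447605, 'fy': 375.81648669447605, 'cx': 318.6592074407648, 'cy': 198.5649389621447, 'k1': -0.002917795383788235, 'eye': array([ 0.25395876, -0.45714964,  0.44317841]), 'attitude': array([[ 0.81321907,  0.34047529, -0.47196538],
       [-0.58183528,  0.45904219, -0.67137767],
       [-0.01193548,  0.82058323,  0.5714024 ]])}
```

View pics/scene0.png

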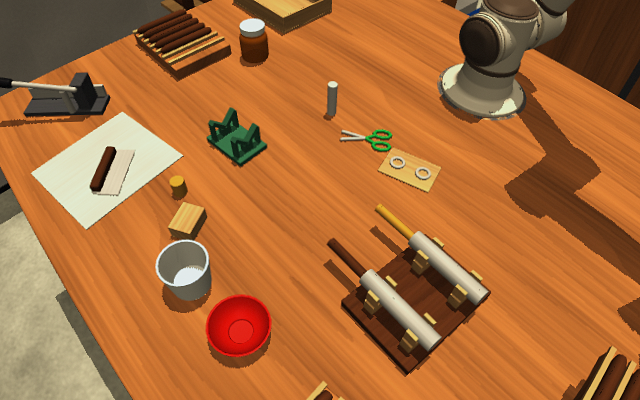

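View pics/side0.png

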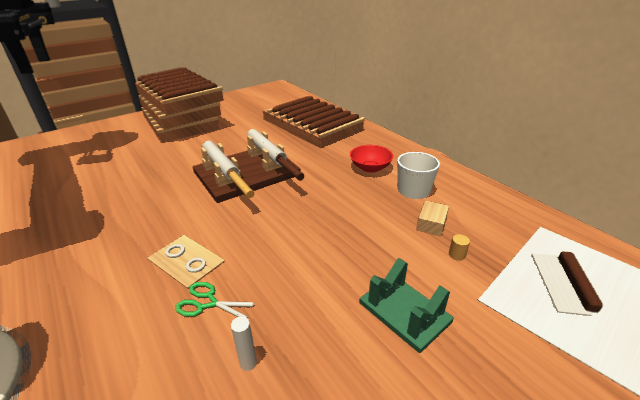

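The scene view shows the brass rod from its free end near (380,208) to its tube mouth near (413,237). The dark rod is at (332,242)-(367,275) and the cradle at (237,138). In the side view the cradle is at (406,305) and the brass free end at (248,190).

```bash
cat > h.py <<'E'
import numpy as np, cv2
from station import telemetry, capture
def cam(n):
    s=telemetry.sense(); c=capture(n)
    if n=="wrist":
        R=np.array(s["ee_rot"]); M=np.array(c["mount"])
        c["eye"]=R@M[:3,3]+s["tcp_pos"]; c["attitude"]=R@M[:3,:3]
    return c
def ray(c,uv):
    K=np.array([[c["fx"],0,c["cx"]],[0,c["fy"],c["cy"]],[0,0,1]])
    p=cv2.undistortPoints(np.array(uv,float).reshape(-1,1,2),K,np.array([c["k1"],0,0,0,0.])).reshape(-1,2)
    d=np.c_[p[:,0],-p[:,1],-np.ones(len(p))]@np.array(c["attitude"]).T
    return np.array(c["eye"]),d
def plane(c,uv,z):
    o,d=ray(c,uv); return o+d*((z-o[2])/d[:,2])[:,None]
def mask(c,lo,hi,roi):
    h=cv2.cvtColor(c["color"],cv2.COLOR_BGR2HSV); m=cv2.inRange(h,lo,hi)
    k=np.zeros_like(m); x0,y0,x1,y1=roi; k[y0:y1,x0:x1]=m[y0:y1,x0:x1]
    n,l,st,_=cv2.connectedComponentsWithStats(k)
    return (l==1+np.argmax(st[1:,4])).astype(np.uint8)
def axis(c,m,z):  # mask -> centre line ends on plane z
    p=np.argwhere(m)[:,::-1].astype(float); q=plane(c,p,z)[:,:2]; mu=q.mean(0)
    u=np.linalg.svd(q-mu,full_matrices=False)[2][0]; t=(q-mu)@u
    return mu,u,mu+u*t.min(),mu+u*t.max(),len(p)
E
python3 - <<'E'
from h import *
c=cam("scene")
h=cv2.cvtColor(c["color"],cv2.COLOR_BGR2HSV)
print(h[215:232:4,388:410:5].tolist(), h[190,400],h[225,370])
m=mask(c,(19,150,60),(30,255,255),(365,195,430,245)); print(axis(c,m,.051))
g=mask(c,(60,60,20),(95,255,255),(190,95,280,170))
gs=cam("side"); g2=mask(gs,(60,60,20),(95,255,255),(340,240,470,360))
for cc,x,n in((c,g,"a"),(gs,g2,"b")):
    print(np.argwhere(x).mean(0)[::-1],x.sum(), plane(cc,[np.argwhere(x).mean(0)[::-1]],.025))
v=np.hstack([cv2.resize(i[0]["color"][i[1][1]:i[1][3],i[1][0]:i[1][2]],(400,400),interpolation=cv2.INTER_CUBIC) for i in((c,(190,95,290,195)),(gs,(345,245,465,365)))])
cv2.imwrite("pics/crad.png",v)
E
```

```text
[[[19, 206, 228], [19, 206, 222], [13, 195, 199], [13, 193, 207], [13, 193, 205]], [[17, 207, 143], [20, 203, 229], [18, 209, 214], [13, 194, 198], [13, 193, 206]], [[12, 195, 195], [17, 209, 156], [21, 202, 228], [15, 203, 187], [13, 195, 197]], [[13, 192, 202], [12, 199, 151], [17, 203, 167], [21, 201, 227], [14, 199, 177]], [[13, 193, 210], [13, 194, 200], [14, 201, 114], [17, 212, 176], [21, 199, 227]]] [ 13 193 227] [ 13 195 216]
(array([0.48085744, 0.13035258]), array([0.0516152 , 0.99866705]), array([0.47874721, 0.08952318]), array([0.48291177, 0.17010056]), 164)
[235.63062038 138.56573705] 1757 [[ 0.55621631 -0.23390731  0.025     ]]
[407.38611045 307.70111401] 4219 [[ 0.54477653 -0.25099938  0.025     ]]
```

View pics/crad.png

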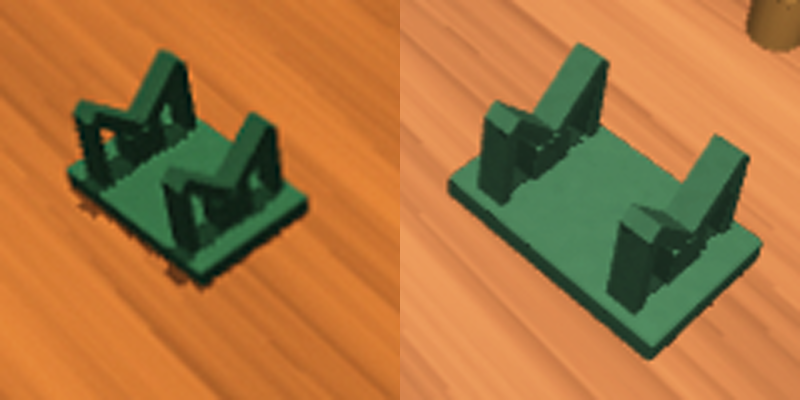

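The crop shows the cradle base corners. In the scene half they are at left (68,172), front (205,270) and right (308,197). In the side half they are at left (450,183), front (650,345) and right (760,240).

```bash
python3 - <<'E'
from h import *
for n,pts,s,o in (("scene",[(68,172),(205,270),(308,199)],4,(190,95)),("side",[(450,184),(650,346),(760,242)],400/120,(345,245))):
    c=cam(n); p=plane(c,(np.array(pts)+.5)/s-.5+np.array(o),.012)[:,:2]
    print(n,p.round(4).tolist(),"centre",(p[0]+p[2])/2,"edges",np.linalg.norm(p[1]-p[0]),np.linalg.norm(p[2]-p[1]),"ang",np.degrees(np.arctan2(*(p[1]-p[0])[::-1])))
c=cam("scene"); m=mask(c,(16,198,130),(30,255,255),(365,195,430,245)); print(axis(c,m,.051))
c=cam("side"); h=cv2.cvtColor(c["color"],cv2.COLOR_BGR2HSV); print(h[178:192:3,236:252:4].tolist())
m=mask(c,(16,150,60),(30,255,255),(220,165,262,200)); print(axis(c,m,.051))
s=telemetry.sense();print(s["time_s"]); print(capture("wrist")["mount"])
E
```

```text
scene [[0.5937, -0.2897], [0.5812, -0.1842], [0.512, -0.1885]] centre [ 0.55287293 -0.2391166 ] edges 0.10624576472325356 0.06928645560328597 ang 96.76627735277175
side [[0.6478, -0.296], [0.6417, -0.388], [0.724, -0.3892]] centre [ 0.68592642 -0.3425923 ] edges 0.09214968988865085 0.08236378429750478 ang -93.80428697700462
(array([0.48338624, 0.13061216]), array([0.04822109, 0.99883669]), array([0.48136474, 0.08873952]), array([0.48531504, 0.17056475]), 327)
[[[20, 154, 243], [17, 166, 223], [9, 170, 102], [9, 172, 104]], [[18, 166, 228], [20, 154, 243], [14, 173, 128], [9, 171, 109]], [[16, 173, 121], [19, 158, 241], [19, 157, 240], [9, 172, 95]], [[9, 168, 50], [17, 169, 195], [20, 157, 239], [17, 167, 222]], [[10, 166, 43], [11, 166, 43], [18, 163, 231], [21, 154, 243]]]
(array([0.48584737, 0.1382175 ]), array([-0.06306851, -0.9980092 ]), array([0.48977461, 0.20036295]), array([0.48235852, 0.08300928]), 266)
0.4
[[-2.08428399e-03  9.66780026e-01  2.55601326e-01  6.90567608e-02]
 [ 9.99997810e-01  2.06391203e-03  3.47926595e-04 -5.29746130e-04]
 [-1.91170168e-04  2.55601491e-01 -9.66782210e-01 -9.29571581e-02]
 [ 0.00000000e+00  0.00000000e+00  0.00000000e+00  1.00000000e+00]]
```

{"op": "drive_tool", "data": {"series": [[0.5,0.4,0,0],[1,0.8,0,0],[1,0.8,0,0],[1,0.8,0,0]]}}

```text
time_s: 0.95
tcp_pos: [0.3128, 0.4421, 0.2929]
ee_rot: [[0.924, -0.382, 0.0], [-0.382, -0.924, 0.001], [-0.0, -0.001, -1.0]]
wrist_force: [0.5, 0.6, 0.3]
gripper_width: 1.001
```

{"op": "drive_tool", "data": {"series": [[0.5,0.4,0,0],[1,0.8,0,0],[1,0.8,0,0],[1,0.8,0,0]]}}

```text
time_s: 1.45
tcp_pos: [0.3871, 0.3088, 0.2925]
ee_rot: [[0.924, -0.382, 0.0], [-0.382, -0.924, 0.001], [0.0, -0.001, -1.0]]
wrist_force: [-0.1, 0.2, -0.3]
gripper_width: 0.999
```

{"op": "drive_tool", "data": {"series": [[0.3,0.2,0,0.09],[0.6,0.4,0,0.18],[1,0.8,0.2,0.27],[1,0.8,0.2,0.36],[1,0.8,0.2,0.45],[1,0.8,0.2,0.54],[1,0.8,0.2,0.615],[1,0.8,0.2,0.615],[1,0.8,0.2,0.615]]}}

```text
time_s: 2.58
tcp_pos: [0.4611, 0.1759, 0.2682]
ee_rot: [[-0.046, -0.999, 0.0], [-0.999, 0.046, 0.0], [-0.0, -0.0, -1.0]]
wrist_force: [-0.3, 0.1, 0.4]
gripper_width: 0.997
```

```bash
python3 - <<'E'
from h import *
s=telemetry.sense();print(s["time_s"],s["tcp_pos"],s["ee_rot"],s["joints"])
c=cam("wrist"); cv2.imwrite("pics/w1.png",c["color"])
for n,pts,k,o in (("side",[(50,184),(250,346),(360,242)],400/120,(345,245)),):
    c=cam(n); p=plane(c,(np.array(pts)+.5)/k-.5+np.array(o),.012)[:,:2]
    print(n,p.round(4).tolist(),"centre",(p[0]+p[2])/2,"edges",np.linalg.norm(p[1]-p[0]),np.linalg.norm(p[2]-p[1]),"ang",np.degrees(np.arctan2(*(p[1]-p[0])[::-1])))
E
```

```text
2.575 [0.46107822 0.17588742 0.26817989] [[-4.56158838e-02 -9.98959049e-01  9.55248862e-05]
 [-9.98959051e-01  4.56158910e-02  7.41576792e-05]
 [-7.84379376e-05 -9.20426816e-05 -9.99999993e-01]] [ 3.97744414e+01  1.03834310e+01 -1.96805463e+01  2.72664153e-04
 -5.99290979e+01 -4.23890831e+01]
side [[0.5086, -0.1942], [0.5191, -0.2986], [0.5919, -0.2926]] centre [ 0.55028152 -0.24337987] edges 0.10492258926543062 0.07307134158050428 ang -84.2588067577784
```

View pics/w1.png

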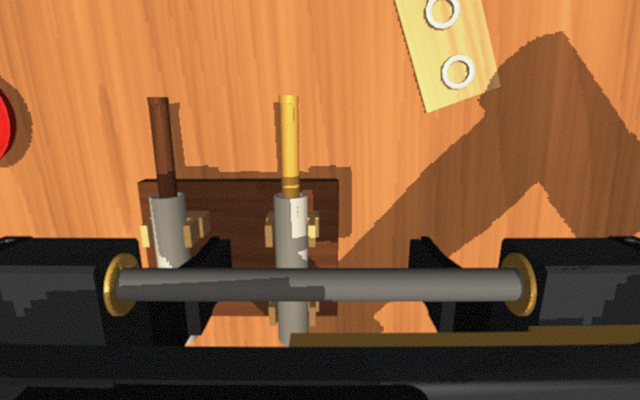

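The wrist view shows the brass rod from its free end at (289,96) to its mouth at (291,193), and the dark rod at (160,98)-(168,193). Measuring the brass rod closely.

```bash
python3 - <<'E'
from h import *
c=cam("wrist"); m=mask(c,(16,140,60),(32,255,255),(265,85,315,205))
ys=np.argwhere(m)[:,0]; print(ys.min(),ys.max())
mu,u,a,b,n=axis(c,m,.051); print(mu,u,np.degrees(np.arctan2(u[1],u[0])),a,b,n)
# axis from row midpoints
p=[((np.flatnonzero(m[y])[[0,-1]].mean()),y) for y in (110,185)]; q=plane(c,p,.051);print(q); d=q[1]-q[0];print(np.degrees(np.arctan2(d[1],d[0])))
d=mask(c,(0,60,20),(12,255,110),(145,90,185,192)); print(axis(c,d,.051))
E
```

```text
95 198
[0.48539815 0.13541181] [0.04656468 0.99891528] 87.33107518097555 [0.48341177 0.0927994 ] [0.48753559 0.18126448] 1840
[[0.48409598 0.10494217 0.051     ]
 [0.48690969 0.16940087 0.051     ]]
87.50055079784664
(array([0.59419399, 0.13605733]), array([0.05182887, 0.99865598]), array([0.59177676, 0.0894813 ]), array([0.5959291 , 0.16948998]), 1156)
```

{"op": "drive_tool", "data": {"series": [[0.28,-0.22,0.4,0],[0.28,-0.22,0.83,0],[0.28,-0.22,0.83,0],[0.28,-0.22,0.83,0]], "fingers": 60}}

```text
time_s: 3.22
tcp_pos: [0.4869, 0.1408, 0.1704]
ee_rot: [[-0.048, -0.999, 0.003], [-0.999, 0.048, 0.001], [-0.001, -0.003, -1.0]]
wrist_force: [1.1, -0.3, 0.3]
gripper_width: 0.71
```

```bash
python3 - <<'E'
from h import *
s=telemetry.sense();print(s["time_s"],s["tcp_pos"])
c=cam("wrist"); cv2.imwrite("pics/w2.png",c["color"])
E
```

```text
3.225 [0.48686089 0.14081073 0.17035105]
```

View pics/w2.png

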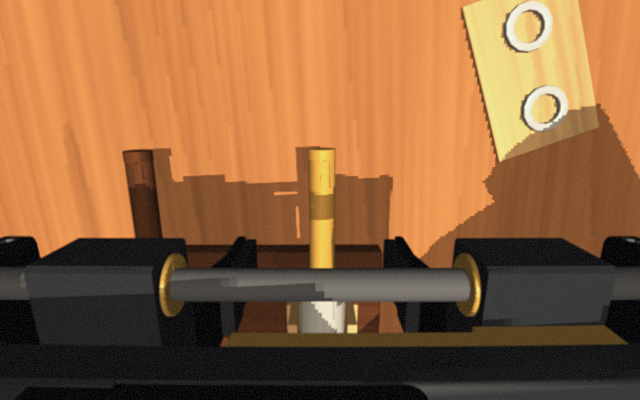

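The rod at (322,150)-(322,265) is centred between the fingers. Descending and gripping.

{"op": "drive_tool", "data": {"series": [[0,0,0.3,0],[0,0,0.57,0],[0,0,0.57,0],[0,0,0.57,0]]}}

```text
time_s: 3.78
tcp_pos: [0.4871, 0.1411, 0.1025]
ee_rot: [[-0.048, -0.999, 0.004], [-0.999, 0.048, 0.002], [-0.002, -0.004, -1.0]]
wrist_force: [-0.0, 0.4, 0.0]
gripper_width: 0.693
```

{"op": "drive_tool", "data": {"series": [[0,0,0,0],[0,0,0,0],[0,0,0,0],[0,0,0,0],[0,0,0,0],[0,0,0,0]], "fingers": 0}}

```text
time_s: 4.53
tcp_pos: [0.4857, 0.14, 0.1002]
ee_rot: [[-0.049, -0.999, -0.0], [-0.999, 0.049, -0.0], [0.0, 0.0, -1.0]]
wrist_force: [-0.4, -0.0, -0.7]
gripper_width: 0.174
```

```bash
python3 - <<'E'
from h import *
s=telemetry.sense();print(s["time_s"],s["tcp_pos"],s["ee_rot"],s["gripper_width"]*87,s["wrist_force"],s["moment"])
c=cam("wrist"); m=mask(c,(16,140,40),(32,255,255),(230,60,400,262)); ys=np.argwhere(m)[:,0]; print(ys.min(),ys.max(),axis(c,m,.051))
x=np.flatnonzero(m[ys.min()+1]); print(plane(c,[(x.mean(),ys.min())],.059))
E
```

```text
4.525 [0.48571254 0.14002382 0.10017025] [[-4.90227556e-02 -9.98797638e-01 -2.19636064e-04]
 [-9.98797651e-01  4.90227858e-02 -1.34194488e-04]
 [ 1.44800309e-04  2.12793401e-04 -9.99999967e-01]] 15.166534577919181 [-0.41651207 -0.03644763 -0.70038467] [ 0.09878824 -0.04744716  0.02677504]
166 261 (array([0.48399114, 0.11280236]), array([0.04721487, 0.99888476]), array([0.48304044, 0.09268918]), array([0.48498678, 0.13386615]), 3614)
[[0.48295937 0.09148416 0.059     ]]
```

{"op": "drive_tool", "data": {"series": [[0,0,-0.02,0],[0.12,0,-0.025,0],[0.28,0,-0.025,0],[0.46,0,-0.025,0],[0.64,0,-0.025,0],[0.82,0,-0.025,0],[1,0,-0.025,0],[1,0,-0.025,0]]}}

```text
time_s: 5.58
tcp_pos: [0.479, 0.018, 0.1031]
ee_rot: [[-0.052, -0.999, -0.001], [-0.999, 0.052, -0.0], [0.0, 0.001, -1.0]]
wrist_force: [-0.2, 0.1, -0.5]
gripper_width: 0.17
```

```bash
python3 - <<'E'
from h import *
s=telemetry.sense();print(s["time_s"],s["tcp_pos"],s["wrist_force"],s["moment"])
c=cam("scene"); cv2.imwrite("pics/s2.png",c["color"])
E
```

```text
5.575 [0.47895733 0.01799593 0.10309608] [-0.16690106  0.06719098 -0.48343273] [ 0.05341808 -0.05980928 -0.01002193]
```

View pics/s2.png

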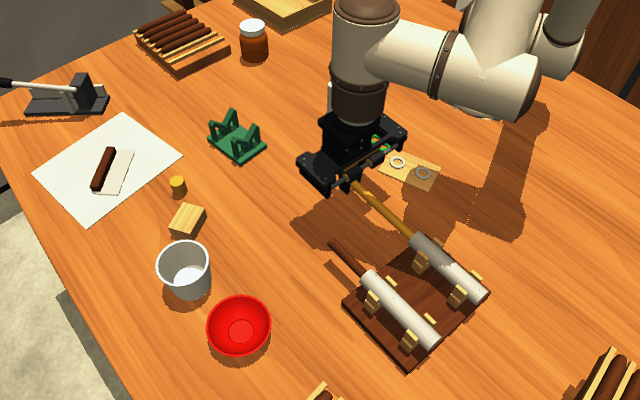

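The rod is sliding out from (355,185) to the mouth at (413,237), and the dark rod is unmoved. I'll pull it fully out and lift.

{"op": "drive_tool", "data": {"series": [[0.2,0,0,0],[0.4,0,0,0],[0.5,0,0,0],[0.5,0,-0.3,0],[0.5,0,-0.6,0],[0.5,0,-0.8,0],[0.5,0,-0.8,0],[0.5,0,-0.8,0]]}}

```text
time_s: 6.62
tcp_pos: [0.4763, -0.0396, 0.1984]
ee_rot: [[-0.049, -0.999, -0.002], [-0.999, 0.049, 0.0], [-0.0, 0.002, -1.0]]
wrist_force: [-0.6, 0.5, -1.4]
gripper_width: 0.172
```

```bash
python3 - <<'E'
from h import *
s=telemetry.sense();print(s["time_s"],s["tcp_pos"],s["ee_rot"],s["joints"])
c=cam("side"); cv2.imwrite("pics/d2.png",c["color"])
E
```

```text
6.625 [ 0.47629266 -0.03958423  0.19838042] [[-4.90069547e-02 -9.98797192e-01 -1.57716124e-03]
 [-9.98798437e-01  4.90068928e-02  7.78768711e-05]
 [-4.91428529e-07  1.57908269e-03 -9.99998753e-01]] [ 1.47680786e+01  1.34055151e+01 -2.72649421e+01 -3.60118390e-02
 -4.94157906e+01 -1.75536467e+01]
```

View pics/d2.png

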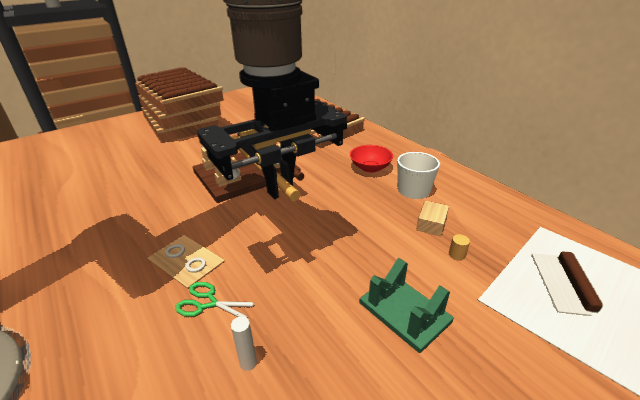

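{"op": "drive_tool", "data": {"series": [[0.4,-0.15,0,0],[0.8,-0.3,0,-0.04],[1,-0.4,0,-0.08],[1,-0.4,0,-0.08],[1,-0.4,0,-0.08]]}}

```text
time_s: 7.3
tcp_pos: [0.5183, -0.1616, 0.198]
ee_rot: [[0.11, -0.994, -0.003], [-0.994, -0.11, 0.0], [-0.001, 0.003, -1.0]]
wrist_force: [-0.3, 0.3, -1.4]
gripper_width: 0.173
```

```bash
python3 - <<'E'
from h import *
s=telemetry.sense();print(s["time_s"],s["tcp_pos"],s["ee_rot"][0],s["wrist_force"])
c=cam("wrist"); cv2.imwrite("pics/w3.png",c["color"])
E
```

```text
7.3 [ 0.51827652 -0.16155754  0.19803554] [ 0.10998788 -0.99392949 -0.00261587] [-0.31068847  0.26622858 -1.3897279 ]
```

View pics/w3.png

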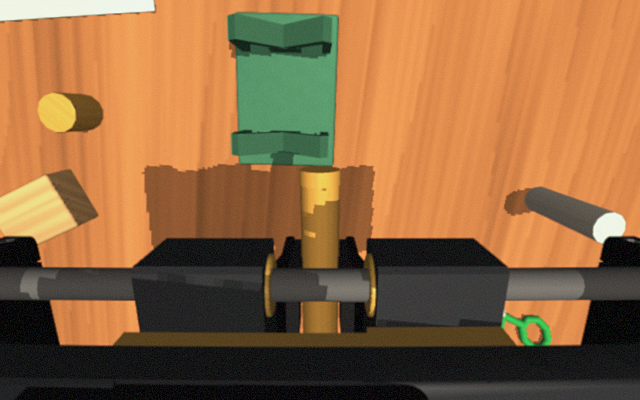

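The wrist view shows the whole cradle, with its base from (240,163) and (333,163) up to (338,13). Its axis is roughly parallel to the rod, and the rod's free end is at (320,170). I'll zoom for corner points.

```bash
python3 - <<'E'
import cv2
a=cv2.imread("pics/w3.png")[0:180,215:355]
cv2.imwrite("pics/w3c.png",cv2.resize(a,None,fx=3.2,fy=3.2,interpolation=cv2.INTER_CUBIC))
E
```

```text
(no output)
```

View pics/w3c.png

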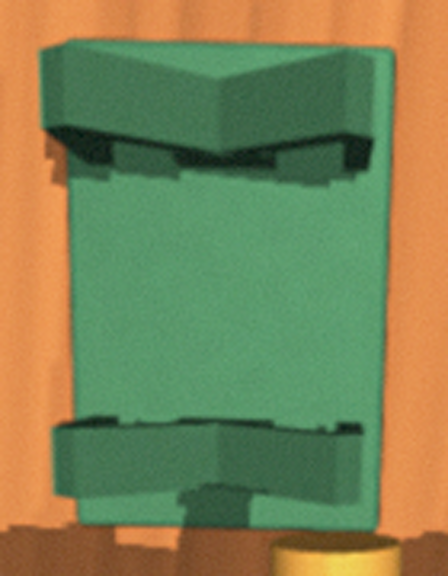

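The zoom shows the base top corners at (80,522), (377,527), (393,48) and (70,42). The V vertex lines run (219,78)-(219,152) on the far plate and (217,425)-(217,483) on the near one.

```bash
python3 - <<'E'
from h import *
c=cam("wrist"); s=telemetry.sense()
f=lambda p,z: plane(c,(np.array(p)+.5)/3.2-.5+np.array([215,0]),z)[:,:2]
b=f([(80,522),(377,527),(393,48),(70,42)],.012); print("base",b.round(4).tolist(),b.mean(0),[np.linalg.norm(b[i]-b[i-1]).round(4) for i in range(4)])
d=(b[2]+b[3]-b[0]-b[1]); print("ang",np.degrees(np.arctan2(d[1],d[0])))
v=f([(219,78),(219,152),(217,425),(217,483)],.035); print("V",v.round(4).tolist(),v.mean(0),np.linalg.norm(v[:1]-v[1:],axis=1)); d=v[0]+v[1]-v[2]-v[3]; print("ang",np.degrees(np.arctan2(d[1],d[0])))
R=np.array(s["ee_rot"]); print("tool x ang",np.degrees(np.arctan2(R[1,0],R[0,0])),s["tcp_pos"])
m=mask(c,(16,140,40),(32,255,255),(290,160,350,262)); ys=np.argwhere(m)[:,0]
z=s["tcp_pos"][2]-.049
mu,u,a,e,n=axis(c,m,z); print("rod",mu,u,np.degrees(np.arctan2(u[1],u[0])),a,e, np.linalg.norm(plane(c,[(320,ys.min())],z+.008)[0,:2]-s["tcp_pos"][:2]))
p=[]
for y in (190,230): 
    x=np.flatnonzero(m[y]); p.append((x[0],x[-1])); q=plane(c,[(x[0],y),(x[-1]+1,y)],z); print(y,x[[0,-1]],np.linalg.norm(q[0]-q[1]),q.mean(0))
E
```

```text
base [[0.5837, -0.1832], [0.5109, -0.1899], [0.52, -0.2973], [0.5919, -0.2908]] [ 0.55163591 -0.24032361] [np.float64(0.1079), np.float64(0.0731), np.float64(0.1078), np.float64(0.0722)]
ang -85.40613943409912
V [[0.5555, -0.2822], [0.5543, -0.268], [0.55, -0.2119], [0.5489, -0.1991]] [ 0.55214477 -0.24031477] [0.01429133 0.07059299 0.08336799]
ang -85.52918832722845
tool x ang -83.60008698642045 [ 0.5185247  -0.16111905  0.19877791]
rod [ 0.52105835 -0.18858335] [-0.1084418  0.9941028] 96.22549973362607 [ 0.52322263 -0.2084237 ] [ 0.51877226 -0.16762646] 0.04876094640742886
190 [301 339] 0.015866740013403716 [ 0.5218441  -0.19869126  0.14977791]
230 [302 338] 0.015511079946882654 [ 0.51996687 -0.18163054  0.14977791]
```

{"op": "drive_tool", "data": {"series": [[0.4,-0.1,0,0.008],[0.8,-0.19,0,0.016],[1,-0.19,0,0.016],[1,-0.19,0,0.016],[1,-0.19,0,0.016],[1,-0.19,0,0.016]]}}

```text
time_s: 8.15
tcp_pos: [0.5549, -0.2774, 0.1995]
ee_rot: [[0.081, -0.997, 0.0], [-0.997, -0.081, 0.0], [-0.0, -0.0, -1.0]]
wrist_force: [-0.1, -0.1, -0.1]
gripper_width: 0.175
```

{"op": "drive_tool", "data": {"series": [[0.2,0,0.2,0],[0.2,0,0.4,0],[0.2,0,0.4,0],[0.2,0,0.4,0],[0.2,0,0.4,0]]}}

```text
time_s: 8.78
tcp_pos: [0.5576, -0.3024, 0.1528]
ee_rot: [[0.08, -0.997, 0.003], [-0.997, -0.08, -0.001], [0.001, -0.002, -1.0]]
wrist_force: [0.9, 0.3, -0.5]
gripper_width: 0.173
```

```bash
python3 - <<'E'
from h import *
s=telemetry.sense();R=np.array(s["ee_rot"]);t=np.array(s["tcp_pos"]);print(s["time_s"],t,s["wrist_force"],np.degrees(np.arctan2(R[1,0],R[0,0])))
e=R.T@np.array([.5569-t[0],-.3017-t[1],0]);print("remaining tool xy",e)
a=cam("scene")["color"][70:220,180:380];b=cam("side")["color"][180:380,300:500]
cv2.imwrite("pics/ab.png",np.hstack([cv2.resize(a,(400,300)),cv2.resize(b,(400,400))[:300]]))
E
```

```text
8.775 [ 0.55760617 -0.30238207  0.15279285] [ 0.93546924  0.31516088 -0.4656261 ] -85.42377763811352
remaining tool xy [-7.36240490e-04  6.49498910e-04 -2.37551378e-06]
```

View pics/ab.png

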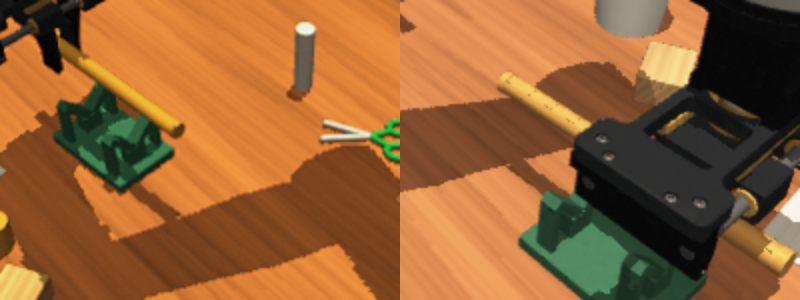

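The rod hangs above and along the cradle. Its tail end is at scene crop (178,130) and side crop (505,80). I'll triangulate the tail for droop.

```bash
python3 - <<'E'
from h import *
def tri(a,b):
    o1,d1=ray(cam("scene"),[a]);o2,d2=ray(cam("side"),[b]);d1,d2=d1[0],d2[0]
    k=np.linalg.lstsq(np.c_[d1,-d2],o2-o1,rcond=None)[0]; p,q=o1+k[0]*d1,o2+k[1]*d2; return (p+q)/2,np.linalg.norm(p-q)
print(tri((268.5,135),(353,219.5)))
s=telemetry.sense();R=np.array(s["ee_rot"]);print(s["tcp_pos"]-R[:,0]*.1714+R[:,2]*.049)
E
```

```text
(array([ 0.54452215, -0.13035715,  0.10237539]), np.float64(0.0003092241225074217))
[ 0.54355954 -0.13167373  0.10289939]
```

Level within 1 mm. Lowering into the notches.

{"op": "drive_tool", "data": {"series": [[0,0,0.15,0],[0,0,0.3,0],[0,0,0.4,0],[0,0,0.4,0],[0,0,0.4,0],[0,0,0.4,0]]}}

```text
time_s: 9.72
tcp_pos: [0.5573, -0.3027, 0.1039]
ee_rot: [[0.079, -0.997, 0.001], [-0.997, -0.079, -0.0], [0.001, -0.001, -1.0]]
wrist_force: [0.5, -0.5, -0.7]
gripper_width: 0.172
```

```bash
python3 - <<'E'
from h import *
s=telemetry.sense();R=np.array(s["ee_rot"]);t=np.array(s["tcp_pos"]);print(s["time_s"],t,s["wrist_force"],s["moment"],np.degrees(np.arctan2(R[1,0],R[0,0])))
print("remaining tool xy",R.T@np.array([.5569-t[0],-.3017-t[1],.095-t[2]]))
E
```

```text
9.725 [ 0.55727076 -0.3027255   0.10394784] [ 0.4863634  -0.46310123 -0.72878962] [ 0.03710912 -0.05694362  0.0047864 ] -85.46529564571698
remaining tool xy [-0.00105685  0.00030029  0.00894684]
```

{"op": "drive_tool", "data": {"series": [[-0.01,0,0.03,0],[-0.01,0,0.055,0],[-0.01,0,0.055,0],[-0.01,0,0.055,0]]}}

```text
time_s: 10.22
tcp_pos: [0.5567, -0.3014, 0.0967]
ee_rot: [[0.079, -0.997, -0.0], [-0.997, -0.079, 0.0], [-0.0, 0.0, -1.0]]
wrist_force: [-1.0, 1.0, -1.2]
gripper_width: 0.171
```

{"op": "drive_tool", "data": {"series": [[0,0,0.01,0],[0,0,0.02,0],[0,0,0.02,0],[0,0,0.02,0]]}}

```text
time_s: 10.72
tcp_pos: [0.5571, -0.3015, 0.0954]
ee_rot: [[0.079, -0.997, 0.001], [-0.997, -0.079, -0.001], [0.001, -0.001, -1.0]]
wrist_force: [-0.7, 0.5, 5.6]
gripper_width: 0.176
```

Contact at 5.6 N at the seated height. Releasing and retreating straight up.

{"op": "drive_tool", "data": {"series": [[0,0,0,0],[0,0,0,0],[0,0,0,0],[0,0,0,0],[0,0,0,0]], "fingers": 45}}

```text
time_s: 11.35
tcp_pos: [0.5567, -0.3014, 0.0941]
ee_rot: [[0.079, -0.997, -0.0], [-0.997, -0.079, 0.0], [-0.0, 0.0, -1.0]]
wrist_force: [-0.4, -0.4, -0.1]
gripper_width: 0.514
```

{"op": "drive_tool", "data": {"series": [[0,0,-0.15,0],[0,0,-0.4,0],[0,0,-0.8,0],[0,0,-1,0],[0,0,-1,0]]}}

```text
time_s: 11.98
tcp_pos: [0.5579, -0.3018, 0.2183]
ee_rot: [[0.079, -0.997, 0.007], [-0.997, -0.079, -0.002], [0.003, -0.007, -1.0]]
wrist_force: [0.5, -0.4, -0.4]
gripper_width: 0.514
```

{"op": "drive_tool", "data": {"series": [[0.4,0,0,0],[0.8,0,0,0],[0.8,0,0,0],[0.8,0,0,0],[0.8,0,0,0]]}}

```text
time_s: 12.6
tcp_pos: [0.5643, -0.396, 0.214]
ee_rot: [[0.08, -0.997, -0.001], [-0.997, -0.08, 0.001], [-0.001, 0.001, -1.0]]
wrist_force: [0.0, 1.4, -0.3]
gripper_width: 0.516
```

```bash
python3 - <<'E'
from h import *
s=telemetry.sense();print(s["time_s"],s["tcp_pos"],s["wrist_force"])
a=cam("scene");b=cam("side")
cv2.imwrite("pics/e.png",np.hstack([cv2.resize(a["color"][80:300,180:400],(400,400)),cv2.resize(b["color"][180:380,300:500],(400,400))]))
E
```

```text
12.6 [ 0.5642552  -0.39601169  0.21400532] [ 0.03039275  1.35529034 -0.32358494]
```

View pics/e.png

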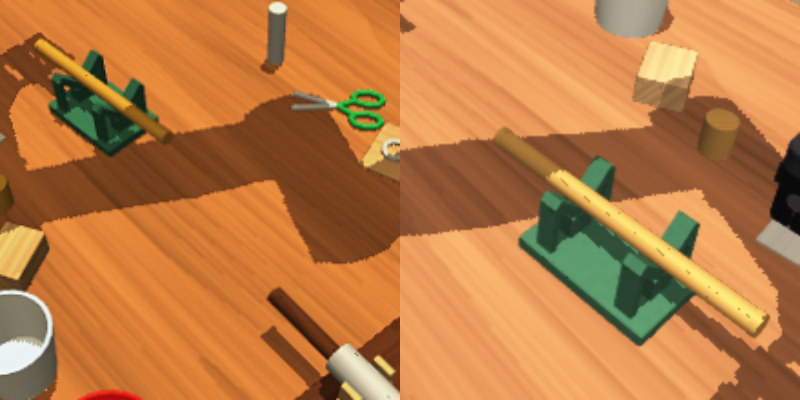

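The rod lies in both notches, with ends at scene crop (38,44) and (168,138) and side crop (763,327) and (500,135). The dark rod looks undisturbed. I'll check centring numerically, then hand in.

```bash
python3 - <<'E'
from h import *
A,B=cam("scene"),cam("side")
def tri(a,b):
    o1,d1=ray(A,[a]);o2,d2=ray(B,[b]);d1,d2=d1[0],d2[0]
    k=np.linalg.lstsq(np.c_[d1,-d2],o2-o1,rcond=None)[0]; p,q=o1+k[0]*d1,o2+k[1]*d2; return (p+q)/2,np.linalg.norm(p-q)
p,e1=tri((201,104),(481.5,343.5));q,e2=tri((272,156),(350,247.5))
print(p,q,e1,e2,"len",np.linalg.norm(p-q),"mid",(p+q)/2)
W=cam("wrist"); cv2.imwrite("pics/w5.png",W["color"])
E
```

```text
[ 0.56104317 -0.34999578  0.04739863] [ 0.54294951 -0.12844503  0.04677535] 8.677419681040783e-05 0.00035623464760640674 len 0.22228923377737395 mid [ 0.55199634 -0.23922041  0.04708699]
```

View pics/w5.png

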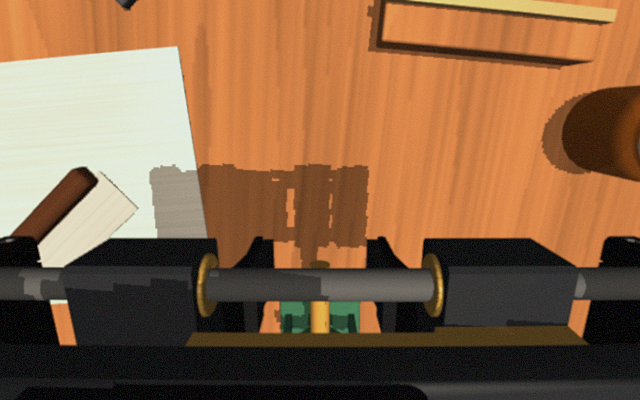

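The wrist view shows the rod at (320,315) in the cradle, with the gripper clear of it. The rod's midpoint is (0.552, -0.239, 0.047), about 1 mm from the seat and level.

```bash
python3 -c "
from station import order,telemetry
print(telemetry.sense()['time_s']); print(order.finish_job())"
```

```text
12.85
the job is handed in; nothing more can be done
None
```

The brass rod is out of its tube and lying in the green V-cradle, across both notches. I gripped it about 61 mm from its centre, drew it about 170 mm out along the tube axis and carried it over level. I lowered it until the notches carried it (5.6 N at the wrist), then let go and moved away. The job was handed in at 12.85 s.

**Last checks:** triangulating both ends put the rod's midpoint at (0.552, -0.239, 0.047), about 1 mm from the measured seat. The rod was level within 1 mm. Its length came out at 222 mm against 220 mm, within the calibration error. The gripper was clear of everything, and the highest wrist force in the readings I took was 5.6 N. The dark rod looked unmoved in the final picture, but I did not measure its position again. None of the checks failed or disagreed.

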